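Put the glaze sample board away in its dust case

ROBOT

A 7-joint arm with a two-finger parallel gripper is mounted at the origin on the work surface. World frame = base frame: x ahead of the robot, y to its left, z up, the work surface at z = 0. Lengths are in m, angles in rad, forces in N, time in s.
With the tool pointing down it reaches from about 0.425 to 0.95 m from the base axis. Payload 16.7 kg.
Tool frame: the origin (TCP) lies on the centre line of the jaws, within the pads' length; the fingertips stand 17 mm ahead of it and the grasp point (between the pads) lies 2 mm behind it (tip_reach is the distance from the TCP to the fingertips, in m); z points along the fingers, y is the line along which they close (so a half turn about z gives the same grasp; the last joint's range is limited). The gripper opens to 94 mm and grips with 3 to 60 N. Pads are 16 mm wide; open, the fingers measure 119 mm over their backs; the gripper's body (75 mm by 177 mm) begins 78 mm behind the grasp point.
Start: joints at [-1.486, 0.426, 0.074, 1.606, -0.034, 1.111, -0.067], TCP at [0.157, 0.656, 0.222] pointing down, gripper open.
Joint ranges: [-2.85, 2.85], [-0.5, 2.14], [-1.23, 1.37], [0.21, 2.46], [-1.02, 4.16], [0.16, 2.05], [-2.73, 2.73]. Speed limits (rad/s): [1.89, 1.89, 2.39, 2.39, 3.01, 3.01, 3.01].

INTERFACE

Orientations are given as a 3x3 rotation matrix whose columns are the frame's x, y, z axes.
In Python, from plant import * gives the robot as it stands. Calls block until the motion is done:
- move_pose(position, orientation): joint-space move of the TCP to a pose.
- movel(position, ori=None, max_speed=0.15): straight line of the TCP; ori=None keeps the orientation; max_speed is the mean speed in m/s.
- movej(angles): joint-space move.
- command_gripper(opening, grasp_force=None): finger opening in m; grasp_force is the grip in N (None keeps the last); returns when the fingers have stopped.
- pause(seconds).
- ik(position, orientation): joint angles nearest the present ones, or None.
- sense(): the state.
- read_camera(name): name is "scene" or "top" or "wrist"; returns the picture (480x640x3 uint8, blue, green, red); there is no depth.
- get_calibration(name): a dict with "camera_matrix" (3x3 intrinsics, pixels), "eye" and "orientation" of the camera in the world; the wrist camera has in their place "hand_eye" (4x4, takes a point from camera to tool coordinates, whose origin is the TCP and whose axes are the flange's). Camera axes: x right, y up, looking along -z (the intrinsics and any distortion apply to the point x, -y, -z); pixel columns grow to the right and rows downward; lengths in m; the calibration is good to about 2 mm. A picture is of the moment at which its call begins: read the wrist's pose just before it. get_calibration takes no time and is no camera call.
A pose or a line that the arm cannot do raises PlanningError and nothing moves.
- job_done(): hands the job in; it is judged then, once.
The state is a dict: "time_s": time; "q": joint angles; "joint_velocities": joint speeds; "tau": joint torques, N m; "position": TCP position; "ee_rot": TCP orientation; "contact_force": force on the tool from outside, world axes, zero at the start; "ft_torque": the same for the moment, N m; "grip_width": finger opening in m; "grip_force": force on a finger pad.
Only numpy, scipy, OpenCV 4.12 (cv2) and the standard library are available. Lean on these libraries where they do the work, as an engineer would, in place of code of your own. Each camera call takes 0.05 s, during which the arm holds its last target. There are 200 camera calls.

TASK

Slide the glaze sample board lying on the bench fully home into its low wooden case, through the open end with the splayed guides, and then flip the case's hinged end cap fully shut behind it. Leave the jar, the beaker and the brush where they are.

Things in the scene. Friction and masses are not known exactly. Their poses are not given: they have to be found in the camera images.
- board: Glaze sample board: plywood with six square glaze tiles let into its top, 130 (its x) x 90 (its y) x 18 mm high, about 0.25 kg, lying flat on the bench before the case's mouth. Origin at the centre of its underside. It goes in along its x axis, either end first. Too wide to grasp: push it.
- case: Low wooden dust case fixed to the bench, no floor (the board slides on the bench). Origin on the bench; +x points from the mouth into the case, z up. Inside 96 wide, 22 mm high, walls 12 mm. Inside of the back wall at x = 65 mm: a board fully home has its origin at the case's origin, its rear end at x = -65 mm. The roof (top z = 28 mm) covers only x = -48 to 75 mm, the cap the rest.
- mouth (a point): Middle of the case's mouth on the bench: case x = -73 mm, y = 0. Here the side walls end (insides at y = +-48 mm), and two guide cheeks 20 mm high splay outwards at 30 degrees to x = -108 mm, y = +-68 mm. Fingers can come down between the walls from the mouth to the roof's edge, 25 mm farther in, while the cap is open.
- cap (a joint): Hinge angle (rad) of the case's end cap: 0 = shut, 2.75 = leaning right back over the roof (it starts nearly so); stiff, stays where left. The cap is an L of wood: a top strip 116 wide (case's y), 25 long, 5 mm thick, and along its free edge a lip 90 wide, 4 thick, 23 mm deep. Shut, the strip is level at z = 28 mm and the lip hangs 4 mm behind the rear end of a fully home board.
- cap_hinge (a point): Middle of the cap's hinge axis, in the case's frame at x = -48 mm, y = 0, z = 28.5 mm; the axis runs along the case's y.
- cap_edge (a point): Middle of the free edge of the cap's lip, moving with the cap: 25 mm along the strip from the hinge and 25.5 mm square to it. Open, this edge stands highest, about 62 mm above the bench over the roof; pushed there towards the mouth, up and over, the cap swings across, then the strip can be pressed down.
- jar: Bystander: closed glass glaze jar, radius 34 mm, 85 mm high, standing; origin at the centre of its underside.
- beaker: Bystander: white plastic beaker, rim radius 36 mm, 80 mm high, standing; origin at the centre of its underside.
- brush: Bystander: brush lying on the bench; origin under its middle.
There are look-alikes about, which are no part of the job. Of the things that look like the board, take the one that is farthest to the robot's right at the start. There is more than one size of the case; the job needs the larger.

How it is judged:
By the outcome, as a careful person would: the job done as asked, in the order asked, and still so for the second after the job is handed in, with the robot touching nothing.
It also fails if it takes over 72 s, if anything falls off the work surface, if the arm or the gripper's body presses on something with over 40 N, if the wrist force passes 120 N, or if a joint passes its speed limit or range.

## Working session

There is one attempt and no reset: what is moved stays moved. The work goes in short steps, each a Python script; the robot and the scene stay as the last script left them, time stands still between calls to the robot, and variables do not carry over. Pictures are saved under pics/ and viewed, at most 10 in all, crops included, and the job is handed in when it is done.

```bash
mkdir -p pics; ls; python3 - <<'E'
from plant import *
import cv2
for n in ("top","scene"):
    cv2.imwrite(f"pics/{n}0.png",read_camera(n)); c=get_calibration(n); print(n,c)
print(get_calibration("wrist")); s=sense(); print(s["time_s"],s["ee_rot"],s["grip_width"])
E
```

```text
pics
top {'camera_matrix': array([[608.59275084,   0.        , 310.34928167],
       [  0.        , 608.59275084, 243.13043061],
       [  0.        ,   0.        ,   1.        ]]), 'eye': array([ 0.30877967, -0.01525449,  1.18517311]), 'orientation': array([[ 0.00528262,  0.98188445, -0.18940704],
       [-0.99997006,  0.00411597, -0.00655232],
       [-0.00565403,  0.18943598,  0.9818768 ]])}
scene {'camera_matrix': array([[514.5925682 ,   0.        , 324.33103646],
       [  0.        , 514.5925682 , 245.81071637],
       [  0.        ,   0.        ,   1.        ]]), 'eye': array([ 1.02158669, -0.61656739,  0.67362081]), 'orientation': array([[ 0.74632259, -0.41516806,  0.52022887],
       [ 0.66546965,  0.45093575, -0.59481686],
       [ 0.01235916,  0.79012178,  0.61282528]])}
{'camera_matrix': array([[359.84881338,   0.        , 321.48845904],
       [  0.        , 359.84881338, 237.88948856],
       [  0.        ,   0.        ,   1.        ]]), 'hand_eye': array([[-3.47179260e-04,  9.64902783e-01,  2.62607118e-01,
         7.56547314e-02],
       [ 9.99999929e-01,  3.73924242e-04, -5.18695250e-05,
        -8.36480835e-05],
       [-1.48244217e-04,  2.62607082e-01, -9.64902844e-01,
        -1.64065890e-01],
       [ 0.00000000e+00,  0.00000000e+00,  0.00000000e+00,
         1.00000000e+00]])}
0.1 [[-9.72540978e-01  2.32731634e-01 -1.83561566e-04]
 [ 2.32731691e-01  9.72540331e-01 -1.12442615e-03]
 [-8.31685096e-05 -1.13627110e-03 -9.99999351e-01]] 0.09427406452558582
```

View pics/top0.png

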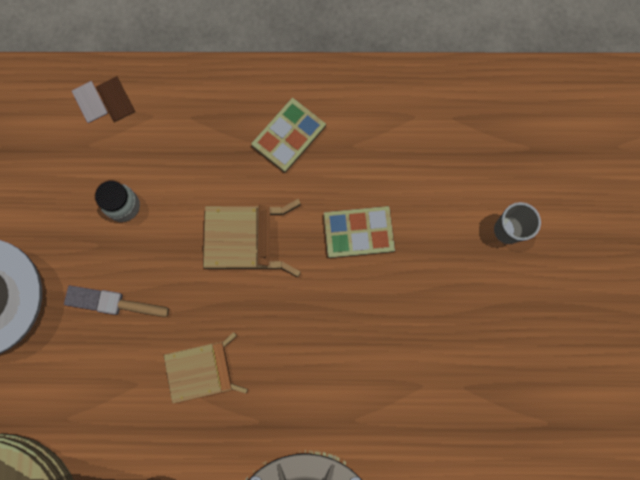

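View pics/scene0.png

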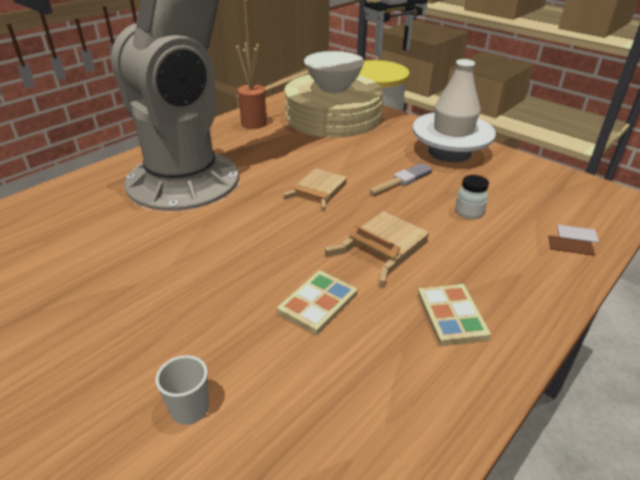

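The top view shows two boards, at (289,135) and (358,232). The image's right is the robot's right, so I take (358,232). There are two cases: the larger at (240,238) and the smaller at (198,372). Next I measure these two and check them in a crop.

```bash
cat > h.py <<'E'
from plant import *
import numpy as np, cv2
def cam(name):
    c=get_calibration(name); K=c["camera_matrix"]
    if name=="wrist":
        s=sense(); H=c["hand_eye"]; R=s["ee_rot"]@H[:3,:3]; e=s["position"]+s["ee_rot"]@H[:3,3]
    else: R=c["orientation"]; e=c["eye"]
    return K,np.array(R),np.array(e),read_camera(name)
def ray(px,z,K,R,e):
    px=np.atleast_2d(px).astype(float)
    d=np.c_[(px[:,0]-K[0,2])/K[0,0],-(px[:,1]-K[1,2])/K[1,1],-np.ones(len(px))]@R.T
    return e+d*((z-e[2])/d[:,2])[:,None]
def proj(p,K,R,e):
    q=(np.atleast_2d(p)-e)@R; return np.c_[K[0,0]*q[:,0]/-q[:,2]+K[0,2],K[1,1]*q[:,1]/q[:,2]+K[1,2]]
def frame(yaw): # tool down, tool x at yaw
    c,s=np.cos(yaw),np.sin(yaw); return np.array([[c,s,0],[s,-c,0],[0,0,-1.]])
E
python3 - <<'E'
from h import *
K,R,e,im=cam("top")
for n,px in dict(board=(358,232),board2=(289,135),roof=(231,238),beaker=(518,240),jar=(122,215),cheek=(298,207)).items(): print(n,ray(px,0.02,K,R,e)[0].round(3))
crop=im[150:330,180:420]
hsv=cv2.cvtColor(crop,cv2.COLOR_BGR2HSV)
for p in [(358,232),(326,230),(392,230),(231,238),(263,230),(285,210),(350,290),(375,252),(290,240)]: print(p,hsv[p[1]-150,p[0]-180])
cv2.imwrite("pics/crop.png",cv2.resize(crop,None,fx=3.3,fy=3.3,interpolation=cv2.INTER_CUBIC))
print(sense()["contact_force"])
E
```

```text
board [ 0.556 -0.101  0.02 ]
board2 [0.756 0.037 0.02 ]
roof [0.543 0.148 0.02 ]
beaker [ 0.541 -0.412  0.02 ]
jar [0.588 0.364 0.02 ]
cheek [0.606 0.017 0.02 ]
(358, 232) [ 29  44 145]
(326, 230) [ 24  86 133]
(392, 230) [ 18 108 125]
(231, 238) [ 18 106 144]
(263, 230) [ 13 148 102]
(285, 210) [ 16 111 131]
(350, 290) [ 13 149 130]
(375, 252) [ 33  66 123]
(290, 240) [ 13 146 122]
[-0.05206589  0.28431146 -0.27748395]
```

View pics/crop.png

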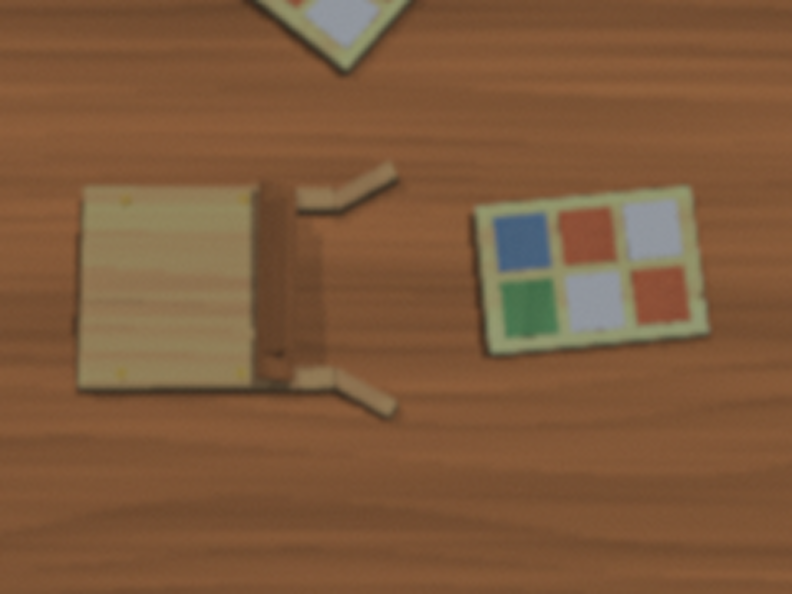

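The crop confirms both choices: the board's tiles are centred near crop (590,270), and the larger case has its dark open cap near crop (275,280) and splayed cheeks near (370,190) and (370,390). Now for a close look from the wrist camera.

```bash
python3 - <<'E'
from h import *
p=[0.55,0.04,0.22]
for y in (np.pi/2,-np.pi/2):
    q=ik(p,frame(y)); print(y,None if q is None else np.round(q,2))
q=ik(p,frame(np.pi/2)); move_pose(p,frame(np.pi/2))
K,R,e,im=cam("wrist"); np.savez("w1.npz",K=K,R=R,e=e,im=im)
cv2.imwrite("pics/w1.png",im); s=sense(); print(s["time_s"],s["position"],s["contact_force"])
E
```

```text
1.5707963267948966 [-0.86  0.29  0.81  1.92 -0.25  1.03  0.06]
-1.5707963267948966 [ 0.64  0.39 -1.02  1.84  0.37  1.12  2.62]
2.7833 [0.55002319 0.0408695  0.2199104 ] [0.56352582 0.08227107 0.05209079]
```

View pics/w1.png

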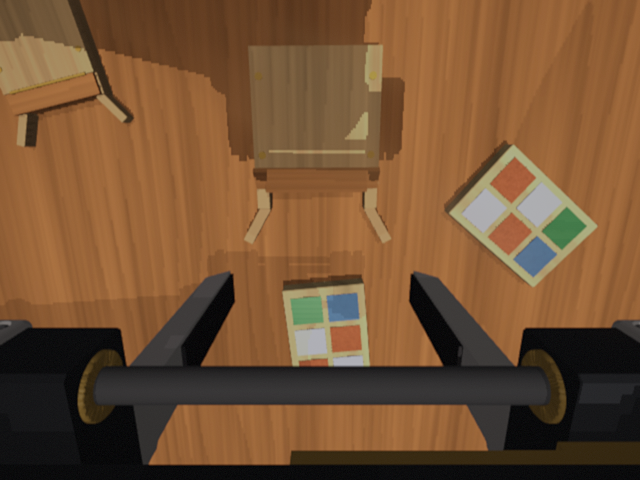

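The wrist view shows the case roof's back corners at (249,45) and (382,45) and the cheek ends at about (248,241) and (387,241). The board's front top corners are at (284,290) and (364,284). I'll fit both poses from masks.

```bash
python3 - <<'E'
from h import *
K,R,e,im=cam("top")
hsv=cv2.cvtColor(im,cv2.COLOR_BGR2HSV)
m=((hsv[...,1]<122)|(hsv[...,0]>40)&(hsv[...,0]<150)).astype(np.uint8)
big=cv2.resize(im,None,fx=4,fy=4,interpolation=cv2.INTER_CUBIC)
h4=cv2.cvtColor(big,cv2.COLOR_BGR2HSV); m=((h4[...,1]<124)&(h4[...,2]>75)).astype(np.uint8)
cs,_=cv2.findContours(m,cv2.RETR_EXTERNAL,cv2.CHAIN_APPROX_NONE)
for n,c0,z in (("board",(358,232),.018),("roof",(231,238),.028)):
    for c in cs:
        if cv2.contourArea(c)>3000 and cv2.pointPolygonTest(c,(c0[0]*4.,c0[1]*4.),False)>0:
            px=(c[:,0]+.5)/4-.5; w=ray(px,z,K,R,e)[:,:2]
            r=cv2.minAreaRect((w*1000).astype(np.float32)); print(n,r, cv2.boxPoints(r).round(1).tolist())
d=np.load("w1.npz"); K,R,e=d["K"],d["R"],d["e"]
print("wrist roof back",ray([(249,45),(382,45)],.028,K,R,e).round(4).tolist())
print("cheek ends inner",ray([(253,241),(383,241)],.02,K,R,e).round(4).tolist())
print("cheek ends out",ray([(245,240),(390,240)],.02,K,R,e).round(4).tolist())
print("board front",ray([(284,290),(364,284)],.018,K,R,e).round(4).tolist())
im=d["im"][30:300,230:400]; cv2.imwrite("pics/w1c.png",cv2.resize(im,(510,540)[::1] and None,fx=2.2,fy=2.2,interpolation=cv2.INTER_CUBIC))
E
```

```text
board ((557.9618530273438, -101.54195404052734), (95.04621887207031, 135.05096435546875), 5.752786159515381) [[503.8999938964844, -39.099998474121094], [517.4000244140625, -173.5], [612.0, -164.0], [598.5, -29.600000381469727]]
roof ((606.621337890625, 125.85830688476562), (236.6782989501953, 567.7064208984375), 82.45604705810547) [[309.70001220703125, 45.79999923706055], [872.5, -28.700000762939453], [903.5999755859375, 205.89999389648438], [340.79998779296875, 280.3999938964844]]
wrist roof back [[0.4856, 0.199, 0.028], [0.6046, 0.1992, 0.028]]
cheek ends inner [[0.4787, 0.0146, 0.02], [0.6153, 0.0148, 0.02]]
cheek ends out [[0.4704, 0.0157, 0.02], [0.6226, 0.0159, 0.02]]
board front [[0.5096, -0.0418, 0.018], [0.5972, -0.0346, 0.018]]
```

View pics/w1c.png

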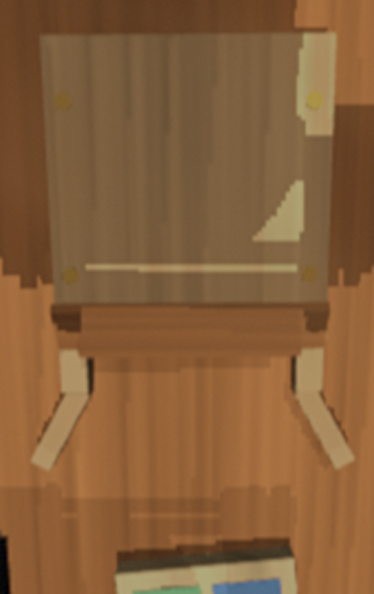

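The enlarged crop confirms the roof's sides, the cap standing open along its front edge, and the cheek ends. Estimated poses:

| Thing | x (m) | y (m) | yaw |
|---|---|---|---|
| Case | 0.546 | 0.1235 | about 90.5° |
| Board | 0.5585 | -0.102 | about 95.2° |

I'll push the board to the mouth, aligning it on the way, and then look.

```bash
cat >> h.py <<'E'
CO=np.array([0.5459,0.1234]); CY=np.radians(90.5)
ux=np.array([np.cos(CY),np.sin(CY)]); uy=np.array([-ux[1],ux[0]])
def case(x,y,z): return np.r_[CO+x*ux+y*uy,z]
def tcp(c,yaw,z,back=.073): return np.r_[np.array(c)-back*np.array([np.cos(yaw),np.sin(yaw)]),z]
def F(): return np.array(sense()["contact_force"])
E
python3 - <<'E'
from h import *
y0=np.radians(95.2); c0=np.array([.5585,-.102]); u0=np.array([np.cos(y0),np.sin(y0)])
c1=CO+ux*(-0.150)
command_gripper(0.05)
move_pose(tcp(c0-.02*u0,y0,.10),frame(y0))
movel(tcp(c0-.02*u0,y0,.024),max_speed=.1)
f0=F(); print("f0",f0.round(2))
movel(tcp(c0-.002*u0,y0,.024),max_speed=.04); print((F()-f0).round(2))
for a in np.linspace(0.25,1,4):
    y=y0+(CY-y0)*a
    movel(tcp(c0+(c1-c0)*a,y,.024),frame(y),max_speed=.05); print((F()-f0).round(2))
K,R,e,im=cam("wrist"); np.savez("w2.npz",K=K,R=R,e=e,im=im); cv2.imwrite("pics/w2.png",im)
s=sense(); print(s["time_s"],s["position"],s["grip_width"])
E
```

```text
f0 [0.97 0.24 0.82]
[-1.24 -0.4  -1.32]
[-2.07 -1.08 -1.54]
[-1.15  0.77 -0.72]
[-1.81 -0.33 -0.24]
[-0.84 -0.15 -1.24]
8.425 [ 0.54779971 -0.09934878  0.0239807 ] 0.05017519603467424
```

View pics/w2.png

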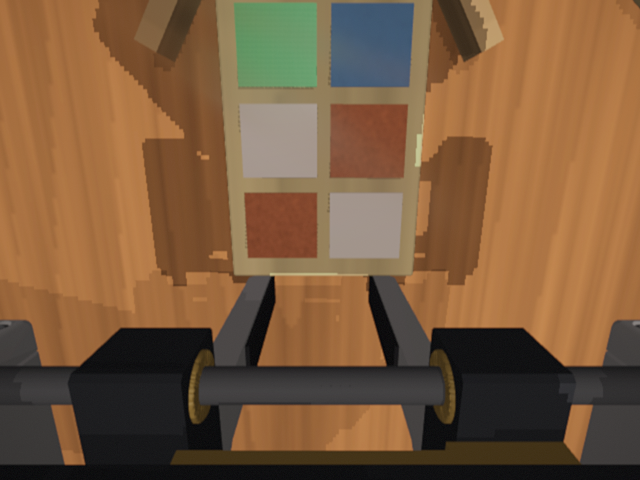

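The board sits square on the fingers, with rear corners at (234,275) and (412,275). The cheek ends are at about (137,38) and (502,42), and it looks a few mm too far right. I'll quantify that, correct it and push home with force checks.

```bash
python3 - <<'E'
from h import *
d=np.load("w2.npz"); K,R,e=d["K"],d["R"],d["e"]
w=lambda p,z: [((q[:2]-CO)@ux*1e3, (q[:2]-CO)@uy*1e3) for q in ray(p,z,K,R,e)]
print("cheek top outer",np.round(w([(137,38),(502,42)],.02),1).tolist())
print("cheek top inner end",np.round(w([(161,50),(475,50)],.02),1).tolist())
print("board rear",np.round(w([(234,275),(412,275)],.018),1).tolist())
print("board side at row 3",np.round(w([(218,3),(432,3)],.018),1).tolist())
E
```

```text
cheek top outer [[-105.1, 77.1], [-106.5, -76.6]]
cheek top inner end [[-109.7, 67.6], [-109.6, -65.5]]
board rear [[-212.1, 43.6], [-212.0, -46.1]]
board side at row 3 [[-91.5, 42.6], [-91.4, -46.4]]
```

The board is only about 2 mm off, so I shift it slightly and push in.

```bash
python3 - <<'E'
from h import *
f0=F(); o=frame(CY)
def go(x,y,v): 
    movel(case(x,y,.024),o,max_speed=v); f=F()-f0; print(round(x*1e3,1),np.round([f[:2]@ux,f[:2]@uy,f[2]],1)); return f[:2]@ux
print((np.array(sense()["position"])[:2]-CO)@ux)
for x,y in ((-.205,.001),(-.185,.002),(-.165,.002),(-.145,.002),(-.125,.002),(-.105,.002),(-.09,.002)):
    if go(x,y,.05)<-12: print("stop"); break
else:
    x=-.086
    while x<-.066 and go(x,.002,.03)>-10: x+=.002
K,R,e,im=cam("wrist"); np.savez("w3.npz",K=K,R=R,e=e,im=im); cv2.imwrite("pics/w3.png",im)
s=sense(); print(s["time_s"],(np.array(s["position"])[:2]-CO)@ux)
E
```

```text
-0.22275687836933428
-205.0 [ 0.9 -0.8 -0.1]
-185.0 [ 0.3 -0.1  0.1]
-165.0 [ 1.5 -0.5  0.4]
-145.0 [-0.1 -0.2  0.9]
-125.0 [ 0.  -0.1  0.1]
-105.0 [ 1.  -0.5 -0.4]
-90.0 [-0.3  0.4  0.5]
-86.0 [-0.   0.4 -0.3]
-84.0 [-0.  -1.   0.2]
-82.0 [ 0.1 -0.3 -0.2]
-80.0 [0.4 0.5 0.2]
-78.0 [ 0.8  0.1 -0. ]
-76.0 [-0.2 -0.2  0. ]
-74.0 [-1.2  0.1  0.1]
-72.0 [-11.   -0.7   0.5]
14.2167 -0.07387093804026067
```

View pics/w3.png

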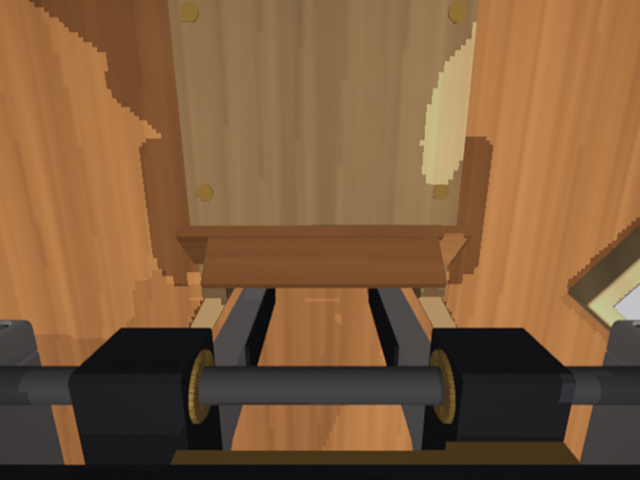

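The board stopped firmly at TCP x = -73.9 mm, with -73 predicted for home. The cap stands open at rows 228–287. I'll press once more, retreat, and swing the cap over from behind.

```bash
python3 - <<'E'
from h import *
f0=F(); o=frame(CY)
def go(x,y,z,v): 
    movel(case(x,y,z),o,max_speed=v); f=F()-f0; print(np.round([x*1e3,z*1e3],1),np.round([f[:2]@ux,f[:2]@uy,f[2]],1)); return f
movel(case(-.070,.002,.024),o,max_speed=.03); s=sense(); print("home", (np.array(s["position"])[:2]-CO)@ux,(F()-f0).round(1))
go(-.095,.002,.024,.06); f0=F()
go(-.095,.001,.11,.12); go(.008,.001,.11,.12)
go(.008,.001,.059,.06); f0=F()
for x in np.arange(-.004,-.0571,-.006):
    f=go(x,.001,.059,.04)
    if np.linalg.norm(f)>40: print("stop"); break
K,R,e,im=cam("wrist"); cv2.imwrite("pics/w4.png",im); print(sense()["time_s"])
E
```

```text
home -0.07373539961092868 [ 0.6 -9.3  0.6]
[-95.  24.] [10.7 -0.3  0.1]
[-95. 110.] [ 0.5 -0.3 -0.6]
[  8. 110.] [ 0.8 -0.2  0.9]
[ 8. 59.] [-0.4  0.2  0.1]
[-4. 59.] [ 0.7 -0.6  0.2]
[-10.  59.] [ 0.  -0.3 -0.5]
[-16.  59.] [ 0.2 -0.8 -0.1]
[-22.  59.] [ 1.6  0.2 -0.4]
[-28.  59.] [1.4 0.  0.5]
[-34.  59.] [-0.1 -0.3 -0.2]
[-40.  59.] [ 0.8 -0.2 -0.4]
[-46.  59.] [ 0.5 -0.9 -0.6]
[-52.  59.] [ 0.7 -0.1  0.4]
20.8083
```

View pics/w4.png

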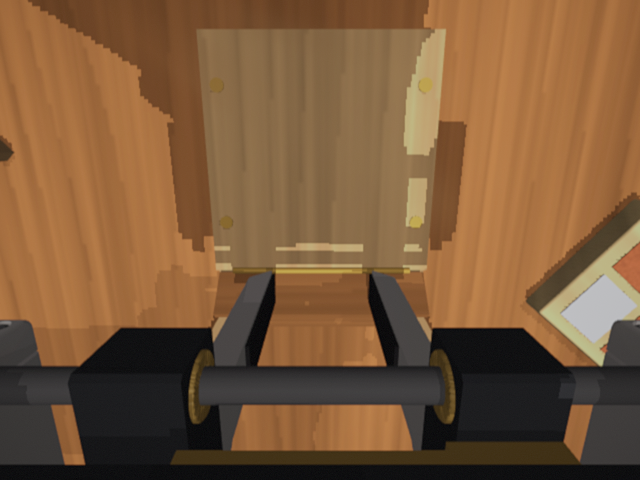

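The cap has swung over the mouth: its strip now spans rows 272–320 on the mouth side of the hinge. I'll press it down.

```bash
python3 - <<'E'
from h import *
o=frame(CY)
movel(case(-.052,.001,.095),o,max_speed=.1); movel(case(-.065,.001,.095),o,max_speed=.1); f0=F()
for z in np.r_[np.arange(.075,.052,-.005),np.arange(.051,.041,-.001)]:
    movel(case(-.065,.001,z),o,max_speed=.04); f=F()-f0; s=sense(); print(round(z*1e3,1),round(s["position"][2]*1e3,1),f.round(1))
    if f[2]>25: break
movel(case(-.065,.001,.12),o,max_speed=.1)
movel(case(-.11,.001,.19),o,max_speed=.15)
K,R,e,im=cam("wrist"); cv2.imwrite("pics/w5.png",im); np.savez("w5.npz",K=K,R=R,e=e); print(sense()["time_s"])
E
```

```text
75.0 75.0 [-0.9 -2.   0.9]
70.0 69.8 [-0.5 -1.5  0.3]
65.0 64.7 [ 0.2 -0.1  0.5]
60.0 59.8 [-1.5 -0.2  0.4]
55.0 54.7 [-0.7 -0.5 -0.2]
51.0 50.8 [-1.2 -0.8 -0.5]
50.0 50.0 [-0.6 -0.1  0.6]
49.0 49.0 [-0.5 -0.6  0.2]
48.0 48.0 [-0.1 -1.3  1.6]
47.0 46.9 [-0.8 -1.2  1. ]
46.0 45.9 [-1.1 -0.3  1.1]
45.0 45.0 [-1.1 -0.3  2. ]
44.0 44.7 [-6.3 -0.7 21.9]
43.0 44.4 [-12.8  -0.9  42. ]
27.275
```

View pics/w5.png

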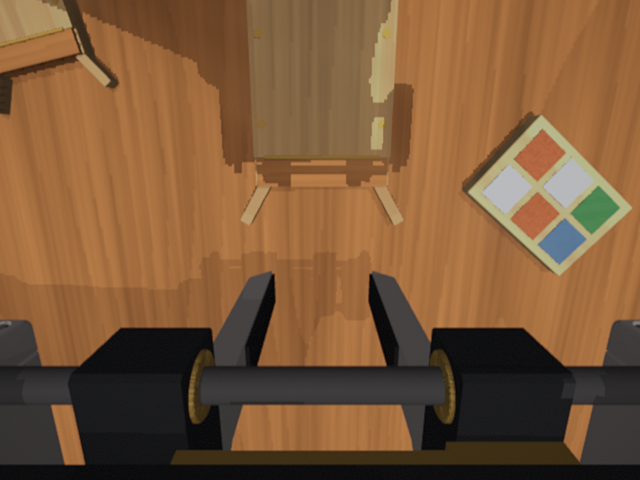

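The strip is level with the roof (rows 160–185), the lip is down, and it stopped hard at a fingertip height of about 28 mm, which is its shut height. The robot is clear of everything, so I'm handing in.

```bash
python3 -c "
from plant import *
print(job_done())"
```

```text
the job is handed in; nothing more can be done
None
```

The board is fully home in the larger case with its end cap pressed shut, nothing else was touched, and the job was handed in at about 27 s.

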